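# Open the rinse jar and put the malachite in

## Task

Open the frosted glass jar: tip the loose black rubber lid up by its tab, with its far edge still on the rim, then lift it off and lay it flat, plug side down, on the free end of the steel drying rack, without dropping it. Then take the green malachite nodule out of the catch tray and set it gently on the bottom of the jar; lower it in, do not drop it from the rim. Keep the jar upright and where it stands, leave everything else undisturbed, and let go of all of it.

Things in the scene. Friction and masses are not known exactly. Their poses are not given: they have to be found in the camera images.
- lid: Black rubber lid, 100 g: disc 116 mm across, 6 mm thick, over a plug 86 mm across, 10 mm deep, loose (5 mm play) in the jar's mouth; the disc rests on the rim. Too wide to grip across. A tab 16 mm wide, 12 mm thick juts along its +x to 92 mm from the axis. Origin: centre of the plug's underside, z up; disc from z = 10 to 16 mm, tab from 10 to 22 mm.
- lid_tab (a point): Middle of the lid's tab, where to grip it across its 16 mm width (along the lid's y): 76 mm from the lid's axis along its +x, 16 mm above the lid's origin.
- lid_heel (a point): Point under the lid's disc across from the tab, where the disc rests on the rim and about which it tips: 53 mm from the axis along the lid's -x, 10 mm above the lid's origin.
- lid_top (a point): Centre of the lid's upper face, 16 mm above the lid's origin (above it only when the plug side is down).
- jar: Open-mouthed round frosted glass jar, loose, 450 g, outer diameter 106 mm, inner 96 mm, 66 mm tall, inner floor 8 mm above its underside. Origin at the centre of its underside, z up.
- rack: Fixed drying rack of steel rods, 326 mm long (own x) by 178 mm (own y). The rods run along y, 6 mm thick, 20 mm apart; their tops are 58 mm above the board. Origin on the board under its centre, z up. An orange cup stands on it; one or both ends beside the cup are free.
- cup: Orange plastic cup upturned on the rack to dry, 54 mm across at its foot, 50 mm tall; bystander. Origin at the centre of its underside, z up.
- tray: Fixed grey catch tray, 210 mm (own x) by 270 mm (own y), walls 4 mm thick and 30 mm high, floor top 4 mm above the board; the aluminium chute, 120 mm wide, rises along its +y from 135 mm off its centre, its lip 50 mm (sides 70 mm) above the board. Origin on the board under its centre.
- nodule: The malachite nodule: dark and light green, knobbly, in the tray, lying on its flat underside, about 54 mm long (own x) by 36 mm wide (own y) by 31 mm tall, 90 g. Origin at the centre of its underside, z up.
- jasper: Brick-red stone in the tray, bystander, lying on its flat underside, about 54 mm long (own x) by 36 mm wide (own y) by 31 mm tall, 90 g. Origin at the centre of its underside, z up.
- quartz: White stone in the tray, bystander, lying on its flat underside, about 54 mm long (own x) by 36 mm wide (own y) by 31 mm tall, 90 g. Origin at the centre of its underside, z up.
- grit_bottle: White bottle with a blue cap, 56 mm across, 130 mm tall, standing beyond the jar; bystander. Origin at the centre of its underside, z up.
- polish_can: Yellow can, 68 mm across, 90 mm tall, standing beyond the jar; bystander. Origin at the centre of its underside, z up.
- barrel: Spare black tumbler barrel with a metal cap, 100 mm across, 130 mm tall, standing at the far left; bystander. Origin at the centre of its underside, z up.
- brush: Brush, 150 mm long, lying on the board between jar and robot; bystander. Its length is along its x.
Not all that is in view belongs to the job. Of the things that look like the jar, the smaller one is meant. There is more than one size of the lid; the job needs the larger.

How it is judged:
By the outcome, as a careful person would: the job done as asked, in the order asked, and still so for the second after the job is handed in, with the robot touching nothing.
It also fails if it takes over 58 s, if anything falls off the work surface, if the arm or the gripper's body presses on something with over 40 N, if the wrist force passes 120 N, or if a joint passes its speed limit or range.

## Robot

A 6-joint arm with a two-finger parallel gripper is mounted at the origin on the work surface. World frame = base frame: x ahead of the robot, y to its left, z up, the work surface at z = 0. Lengths are in m, angles in rad, forces in N, time in s.
With the tool pointing down it reaches from about 0.35 to 0.725 m from the base axis. Payload 6 kg.
Tool frame: the origin (TCP) lies on the front face of the gripper's body, between the roots of the fingers; the fingertips stand 73 mm ahead of it and the grasp point (between the pads) lies 54 mm ahead of it; z points along the fingers, y is the line along which they close (so a half turn about z gives the same grasp; the last joint's range is limited). The gripper opens to 85 mm and grips with 20 to 120 N. Pads are 22 mm wide; open, the fingers measure 114 mm over their backs; the gripper's body (76 mm by 85 mm) begins 54 mm behind the grasp point. The pads swing forward as they close: fully open they stand 13 mm farther back than shut.
Start: joints at [1.666, 0.04, 0.085, 0, -1.615, -0.334], TCP at [0.142, 0.583, 0.304] pointing down, gripper open.
Joint ranges: [-2.56, 2.56], [-1.29, 2.01], [-1.08, 1.49], [-3.29, 1.98], [-2.81, -0.18], [-2.99, 2.99]. Speed limits (rad/s): [2.57, 2.57, 3.01, 3.14, 3.14, 3.14].

## Interface

Orientations are given as a unit quaternion [w, x, y, z].
In Python, from cell import robot gives the robot as it stands.
- The arm moves only by the shell command python3 -m pendant 'ROWS'. ROWS is JSON, a list of rows, each an object with "linear": the shift along the tool's x, y, z each as a share of 0.025 m, from -1 to 1, a list of three; "twist": the turn, a rotation vector about the tool's x, y, z each as a share of 0.1 rad, from -1 to 1, a list of three; "hand": the opening, from 0 (shut) to 1 (fully open). A call has 1 to 20 rows; each row shifts and turns the commanded pose from where the row before left it, along the tool's axes as they then stand; what a row does not reach is not made up. A row lasts 1/8 s, in which the tool goes at most 62.5 mm and 10.7 degrees, less where a joint would pass 70% of its speed; a pose out of reach is approached as far as the arm can. A call with a number of a shift or a turn outside -1 to 1 is refused whole. A call with a gripper value outside its range is refused whole. The fingers move at their own pace and stop on an object; the grip force is fixed at half the most. Time passes only in rows, so rows that do not move let the fingers close. It gives the time, the measured TCP pose, the force, the opening and the grip force at its end, in the units of the state.
- robot.observe(): the state, without advancing time (a new reading comes with each control period).
- robot.grab_frame(name): name is "scene" or "top" or "wrist"; returns (picture, depth): 420x560x3 uint8, red, green, blue; 420x560 float32, m along the optical axis (not along the pixel's ray), 0 where there is no reading.
- robot.camera_info(name): a dict with "camera_matrix" (3x3 intrinsics, pixels), "cam_to_world" (4x4, takes a point from camera to world coordinates); the wrist camera has in their place "hand_eye" (4x4, takes a point from camera to tool coordinates, whose origin is the TCP and whose axes are the flange's). Camera axes: x right, y down, z forward; pixel columns grow to the right and rows downward; lengths in m; the calibration is good to about 2 mm. A picture is of the moment at which its call begins: read the wrist's pose just before it. camera_info takes no time and is no camera call.
- robot.finish_job(): hands the job in; it is judged then, once.
The state is a dict: "clock": time; "joint_positions": joint angles; "qd": joint speeds; "tau": joint torques, N m; "position": TCP position; "tcp_rot": TCP orientation; "ft_force": force on the tool from outside, world axes, zero at the start; "wrist_torque": the same for the moment, N m; "opening": finger opening in m; "grip_force": force on a finger pad.
Only numpy, scipy, OpenCV 4.12 (cv2) and the standard library are available. Lean on these libraries where they do the work, as an engineer would, in place of code of your own. Each camera call takes 0.05 s, during which the arm holds its last target. There are 200 camera calls.

## Working session

There is one attempt and no reset: what is moved stays moved. The work goes in short steps, Python scripts to look and compute and a shell command to move; the robot and the scene stay as the last step left them, time stands still between calls to the robot, and variables do not carry over. Pictures are saved under pics/ and viewed, at most 13 in all, crops included, and the job is handed in when it is done.

```bash
mkdir -p pics; ls; python3 - <<'E'
from cell import robot
import cv2,numpy as np
s=robot.observe();print(s)
for n in("scene","top"):
    p,d=robot.grab_frame(n);np.savez('pics/'+n,p=p,d=d)
    i=robot.camera_info(n);print(n,i)
    cv2.imwrite(f'pics/{n}0.png',p[:,:,::-1])
print(robot.camera_info("wrist"))
E
```

```text
pics
{'clock': 0.0, 'joint_positions': array([ 1.66568744e+00,  4.08043986e-02,  8.37817518e-02, -4.74552247e-04,
       -1.61549039e+00, -3.33684716e-01]), 'qd': array([-0.00114359, -0.0011695 , -0.00051861,  0.00087804, -0.00012214,
       -0.0003947 ]), 'tau': array([ 9.21951942e-04, -3.68214405e+01,  3.47416198e+01,  6.93206370e+00,
       -5.46184936e-03,  4.11394225e-06]), 'position': array([0.1417889 , 0.58279347, 0.30286482]), 'tcp_rot': array([ 8.89132746e-04,  9.92881510e-01, -1.19102954e-01, -4.90955206e-05]), 'ft_force': array([-0.14884637,  0.31795146, -0.81872888]), 'wrist_torque': array([-0.03618392,  0.07406173, -0.04731651]), 'grip_force': 0.0, 'opening': 0.08533927809968016}
scene {'camera_matrix': array([[454.60922525,   0.        , 274.71826505],
       [  0.        , 454.60922525, 210.33764929],
       [  0.        ,   0.        ,   1.        ]]), 'cam_to_world': array([[ 0.28364023,  0.69026464, -0.66564476,  1.14275525],
       [ 0.95873894, -0.21801497,  0.18245303, -0.12663314],
       [-0.01917965, -0.68993058, -0.72362141,  0.7487061 ],
       [ 0.        ,
[... 404 characters left out ...]
,
       [ 2.70035312e-03, -1.91840761e-01, -9.81422351e-01,
         1.16970204e+00],
       [ 0.00000000e+00,  0.00000000e+00,  0.00000000e+00,
         1.00000000e+00]])}
{'camera_matrix': array([[297.79412546,   0.        , 274.0156493 ],
       [  0.        , 297.79412546, 215.08297635],
       [  0.        ,   0.        ,   1.        ]]), 'hand_eye': array([[ 1.85187267e-04, -9.45019885e-01, -3.27012817e-01,
         8.36231871e-02],
       [ 9.99999964e-01,  2.39167496e-04, -1.24859875e-04,
        -1.94560618e-04],
       [ 1.96205901e-04, -3.27012782e-01,  9.45019895e-01,
        -7.01330504e-02],
       [ 0.00000000e+00,  0.00000000e+00,  0.00000000e+00,
         1.00000000e+00]])}
```

View pics/top0.png

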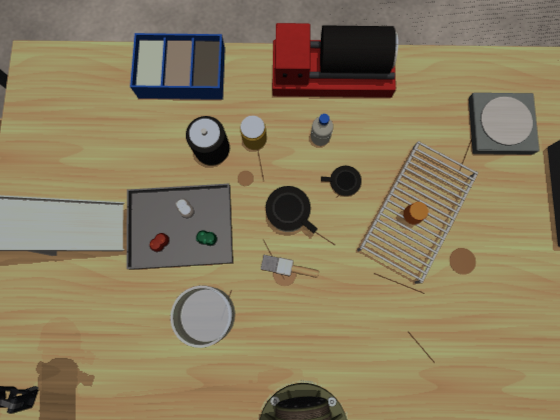

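View pics/scene0.png

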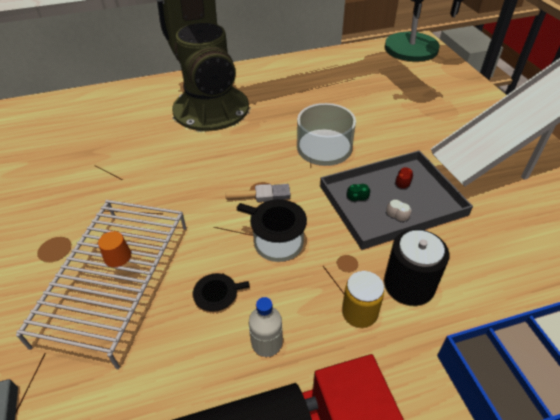

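The top view shows the large lid on the jar at (288,208) with its tab towards (312,230), the nodule at (206,238), and the rack centred about (417,212) with the cup near its middle. The small lid at (346,180) and the large pot at (203,316) are decoys.

```bash
cat > h.py <<'E'
import numpy as np,cv2
from cell import robot
from scipy.spatial.transform import Rotation as R
def cloud(n,d):
    i=robot.camera_info(n);K=i["camera_matrix"]
    v,u=np.indices(d.shape);c=np.stack([(u-K[0,2])*d/K[0,0],(v-K[1,2])*d/K[1,1],d],-1)
    if n=="wrist":
        s=robot.observe();T=np.eye(4);q=s["tcp_rot"];T[:3,:3]=R.from_quat(np.r_[q[1:],q[0]]).as_matrix();T[:3,3]=s["position"];T=T@i["hand_eye"]
    else:T=i["cam_to_world"]
    return c@T[:3,:3].T+T[:3,3]
def circ(p):
    A=np.c_[2*p[:,:2],np.ones(len(p))];x=np.linalg.lstsq(A,(p[:,:2]**2).sum(1),rcond=None)[0]
    return x[:2],np.sqrt(x[2]+x[0]**2+x[1]**2)
E
python3 - <<'E'
from h import *
import cv2
np.set_printoptions(precision=4,suppress=True)
D={n:np.load(f'pics/{n}.npz') for n in("top","scene")}
for n,(u,v,r) in {"top":(292,212,38),"scene":(272,222,42)}.items():
    d=D[n]["d"];w=cloud(n,d);dark=D[n]["p"].max(2)<75
    V,U=np.indices(d.shape);m=dark&(d>0)&(np.hypot(U-u,V-v)<r)&(w[...,2]>.05)
    P=w[m];print(n,len(P),"zpct",np.percentile(P[:,2],[5,25,50,75,95]))
    # disc: enclosing on bulk, tab far
    c=np.median(P[:,:2],0)
    for _ in range(20):
        Q=P[np.hypot(*(P[:,:2]-c).T)<.06]; c=(Q[:,:2].min(0)+Q[:,:2].max(0))/2 if 0 else Q[:,:2].mean(0)
    T=P[np.hypot(*(P[:,:2]-c).T)>.064]; t=T[:,:2].mean(0)-c
    print(" c",c,"rmax",np.percentile(np.hypot(*(Q[:,:2]-c).T),98),"tab",len(T),T.mean(0),np.degrees(np.arctan2(t[1],t[0])),"rtab",np.hypot(*(T[:,:2]-c).T).max())
d=D["top"]["d"];w=cloud("top",d);p=D["top"]["p"].astype(int)
m=(p[...,1]>p[...,0]+15)&(p[...,1]>p[...,2]+8)
m&=(np.hypot(*(np.indices(d.shape)-np.array([238,206])[:,None,None]))<25)
P=w[m];print("nod",m.sum(),P.mean(0),P.min(0),P.max(0));
print(cv2.minAreaRect(P[:,:2].astype(np.float32)*1000))
# rack corner points, cup
i=robot.camera_info("top");K=i["camera_matrix"];T=i["cam_to_world"]
def ray(u,v,z):
    r=T[:3,:3]@np.array([(u-K[0,2])/K[0,0],(v-K[1,2])/K[1,1],1]);return T[:3,3]+r*(z-T[2,3])/r[2]
for a in [(417,145),(475,175),(418,281),(360,250)]:print(a,ray(*a,.058))
m=(p[...,0]>150)&(p[...,2]<60)&(np.hypot(*(np.indices(d.shape)-np.array([212,416])[:,None,None]))<16)
P=w[m&(w[...,2]>.09)];print("cup",P.mean(0),np.percentile(P[:,2],98))
for n,(a,b,c,e) in {"top":(330,510,120,300),}.items():
    cv2.imwrite('pics/rack.png',cv2.resize(D[n]["p"][c:e,a:b,::-1],(600,600),interpolation=cv2.INTER_CUBIC))
E
```

```text
top 1653 zpct [0.0689 0.0712 0.0727 0.0744 0.0772]
 c [0.5409 0.0437] rmax 0.057106906515367616 tab 68 [ 0.4911 -0.0151  0.0774] -130.2691574943141 rtab 0.09064442473596047
scene 2016 zpct [0.0694 0.0708 0.0719 0.073  0.0753]
 c [0.5489 0.0418] rmax 0.0580148306319268 tab 92 [ 0.4977 -0.0165  0.0758] -131.29688262621212 rtab 0.09189930567053284
nod 224 [0.4682 0.2542 0.0377] [0.31   0.0457 0.0017] [0.4875 0.2865 1.1697]
((407.01605224609375, 158.42562866210938), (294.7716064453125, 40.09791564941406), 57.03394317626953)
(417, 145) [ 0.7178 -0.2961  0.058 ]
(475, 175) [ 0.6372 -0.4437  0.058 ]
(418, 281) [ 0.3619 -0.2823  0.058 ]
(360, 250) [ 0.4377 -0.1396  0.058 ]
cup [ 0.5305 -0.2761  0.1123] 0.11206924448506644
```

View pics/rack.png

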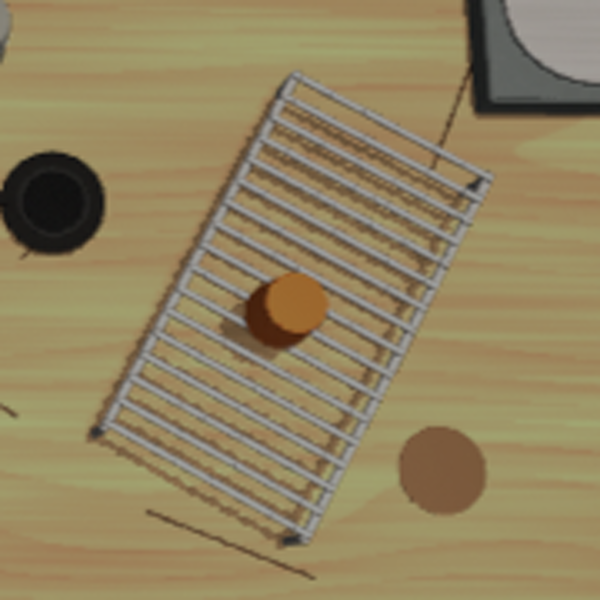

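```bash
cat >> h.py <<'E'
def pose():
    s=robot.observe();q=s["tcp_rot"];return np.array(s["position"]),R.from_quat(np.r_[q[1:],q[0]])
def go(p,yaw=None,pitch=0,gr=None):
    """yaw deg of tool x; tool-down then pitched about tool y by pitch deg; gr: p is point gr m ahead of TCP.
    prints twist units (do FIRST) and then linear units along new tool axes; also linear in present axes"""
    P,Q=pose()
    c=np.radians(yaw) if yaw is not None else np.arctan2(*Q.as_matrix()[1::-1,0])
    M=np.c_[[np.cos(c),np.sin(c),0],[np.sin(c),-np.cos(c),0],[0,0,-1]]
    G=R.from_matrix(M)*R.from_rotvec([0,np.radians(pitch),0])
    t=np.array(p)-(G.apply([0,0,gr]) if gr else 0)
    print("twist",np.round((Q.inv()*G).as_rotvec()/.1,2),"lin new",np.round(G.inv().apply(t-P)/.025,2),"lin now",np.round(Q.inv().apply(t-P)/.025,2),"tcp goal",t.round(4))
def grab(n,f):
    p,d=robot.grab_frame(n);w=cloud(n,d);np.savez('pics/'+f,p=p,d=d,w=w);cv2.imwrite(f'pics/{f}.png',p[:,:,::-1]);return p,d,w
E
R='{"linear":[0.97,1,0],"twist":[0,0,0],"hand":0.5}';T='{"linear":[0,0,0],"twist":[0,0,-1],"hand":0.5}'
python3 -m pendant '[{"linear":[0.97,1,0],"twist":[0,0,0],"hand":0.5},{"linear":[0.97,1,0],"twist":[0,0,0],"hand":0.5},{"linear":[0.97,1,0],"twist":[0,0,0],"hand":0.5},{"linear":[0.97,1,0],"twist":[0,0,0],"hand":0.5},{"linear":[0.97,1,0],"twist":[0,0,0],"hand":0.5},{"linear":[0.97,1,0],"twist":[0,0,0],"hand":0.5},{"linear":[0.97,1,0],"twist":[0,0,0],"hand":0.5},{"linear":[0.97,1,0],"twist":[0,0,0],"hand":0.5},{"linear":[0.97,1,0],"twist":[0,0,0],"hand":0.5},{"linear":[0.97,1,0],"twist":[0,0,0],"hand":0.5},{"linear":[0.97,1,0],"twist":[0,0,0],"hand":0.5},{"linear":[0.97,1,0],"twist":[0,0,0],"hand":0.5},{"linear":[0.97,1,0],"twist":[0,0,0],"hand":0.5},{"linear":[0.97,1,0],"twist":[0,0,0],"hand":0.5},{"linear":[0.97,1,0],"twist":[0,0,0],"hand":0.5},{"linear":[0.97,1,0],"twist":[0,0,0],"hand":0.5},{"linear":[0.97,1,0],"twist":[0,0,0],"hand":0.5},{"linear":[0.97,1,0],"twist":[0,0,0],"hand":0.5},{"linear":[0.97,1,0],"twist":[0,0,0],"hand":0.5}]'
python3 -c "
from h import *
print(robot.observe()['joint_positions'])"
```

```text
clock: 2.48
position: [0.4776, 0.0114, 0.3036]
tcp_rot: [0.0, 0.993, -0.119, -0.0]
ft_force: [1.0, 0.3, -0.1]
opening: 0.0427
grip_force: 0.0
[ 4.47575691e-01 -2.89994851e-01 -2.16110069e-01 -2.04326962e-04
 -1.64510592e+00  8.84336306e-01]
```

```bash

python3 -m pendant '[{"linear":[0,0,0],"twist":[0,0,1],"hand":0.5},{"linear":[0,0,0],"twist":[0,0,1],"hand":0.5},{"linear":[0,0,0],"twist":[0,0,1],"hand":0.5},{"linear":[0,0,0],"twist":[0,0,1],"hand":0.5},{"linear":[0,0,0],"twist":[0,0,1],"hand":0.5},{"linear":[0,0,0],"twist":[0,0,1],"hand":0.5},{"linear":[0,0,0],"twist":[0,0,1],"hand":0.5},{"linear":[0,0,0],"twist":[0,0,1],"hand":0.5},{"linear":[0,0,0],"twist":[0,0,1],"hand":0.5},{"linear":[0,0,0],"twist":[0,0,1],"hand":0.5},{"linear":[0,0,0],"twist":[0,0,1],"hand":0.5},{"linear":[0,0,0],"twist":[0,0,1],"hand":0.5},{"linear":[0,0,0],"twist":[0,0,1],"hand":0.5},{"linear":[0,0,0],"twist":[0,0,1],"hand":0.5},{"linear":[0,0,0],"twist":[0,0,1],"hand":0.5},{"linear":[0,0,0],"twist":[0,0,1],"hand":0.5},{"linear":[0,0,0],"twist":[0,0,1],"hand":0.5},{"linear":[0,0,0],"twist":[0,0,1],"hand":0.5},{"linear":[0,0,0],"twist":[0,0,1],"hand":0.5},{"linear":[0,0,0],"twist":[0,0,1],"hand":0.5}]'
python3 - <<'E'
from h import *
p,d,w=grab("wrist","w1")
m=(p.max(2)<80)&(d>0)&(w[...,2]>.064)&(w[...,2]<.085)&(np.hypot(w[...,0]-.535,w[...,1]-.035)<.12)
P=w[m];A=P[(P[:,2]>.069)&(P[:,2]<.075)]
print(len(P),np.percentile(P[:,2],[5,25,50,75,95]))
c=np.array([.545,.043])
for _ in range(15):
    e=P[:,:2]-c;r=np.hypot(*e.T);Q=P[r<.061][:,:2]
    h=cv2.convexHull((Q*1e4).astype(np.int32))[:,0]/1e4
    b=[x for x in h if abs(np.hypot(*(x-c))-.058)<.008]
    c,rr=circ(np.array(b))
T=P[np.hypot(*(P[:,:2]-c).T)>.064];t=T[:,:2].mean(0)-c
rc=cv2.minAreaRect((T[:,:2]*1000).astype(np.float32))
print(c,rr,len(T),T.mean(0),np.degrees(np.arctan2(t[1],t[0])),np.hypot(*(T[:,:2]-c).T).max(),rc)
print(robot.observe()["joint_positions"])
E
```

```text
clock: 4.97
position: [0.4771, 0.0125, 0.3035]
tcp_rot: [-0.0, -0.435, 0.901, 0.0]
ft_force: [-0.2, 0.2, -0.9]
opening: 0.0426
grip_force: 0.0
7138 [0.07151345 0.07241511 0.07325195 0.07411543 0.0779642 ]
[0.54119476 0.04143897] 0.05676211628244194 364 [ 0.4908959  -0.01670135  0.07808071] -130.86402137070726 0.08953775688145085 ((491.23638916015625, -16.59438705444336), (25.497045516967773, 15.324908256530762), 49.787200927734375)
[ 4.50410757e-01 -2.91093645e-01 -2.17117437e-01 -1.66774729e-04
 -1.64549389e+00 -1.12551314e+00]
```

View pics/w1.png

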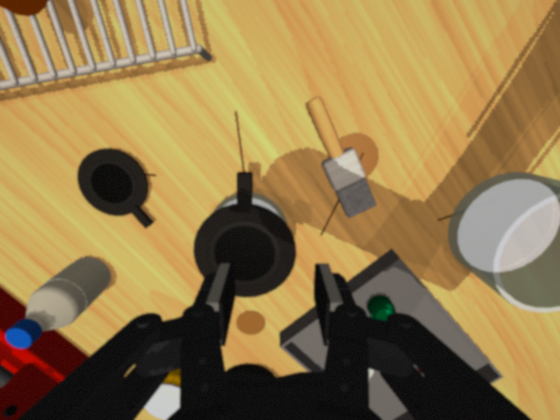

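The wrist view shows the lid at (245,250) with its tab up at (245,190), so it agrees with the top-view fit.

```bash
python3 -c "
from h import *
go([.4915,-.0165,.075],-130.5,0,.054)"
```

```text
twist [ 0.   -0.01  0.32] lin new [ 0.51 -1.19  6.98] lin now [ 0.54 -1.18  6.98] tcp goal [ 0.4915 -0.0165  0.129 ]
```

```bash
python3 -m pendant '[{"linear":[0,0,0],"twist":[0,0,0.32],"hand":0.5},{"linear":[0.5,-0.6,1],"twist":[0,0,0],"hand":0.5},{"linear":[0,-0.6,1],"twist":[0,0,0],"hand":0.5},{"linear":[0,0,1],"twist":[0,0,0],"hand":0.5},{"linear":[0,0,1],"twist":[0,0,0],"hand":0.5},{"linear":[0,0,1],"twist":[0,0,0],"hand":0.5},{"linear":[0,0,0],"twist":[0,0,0],"hand":0.5}]'
python3 - <<'E'
from h import *
go([.4915,-.0165,.075],-130.5,0,.054)
p,d,w=grab("wrist","w2")
m=(p.max(2)<80)&(d>0)&(w[...,2]>.064)&(w[...,2]<.085)&(np.hypot(w[...,0]-.535,w[...,1]-.035)<.1)
P=w[m];T=P[(P[:,2]>.0765)&(P[:,2]<.081)]
rc=cv2.minAreaRect((T[:,:2]*1000).astype(np.float32));print(len(T),rc)
Pp,Q=pose();print("tool frame tab",np.percentile(Q.inv().apply(T-Pp),[3,50,97],axis=0))
E
```

```text
clock: 5.9
position: [0.4911, -0.0166, 0.1769]
tcp_rot: [-0.002, -0.422, 0.907, 0.0]
ft_force: [-0.4, 0.2, 1.0]
opening: 0.0428
grip_force: 0.0
twist [ 0.02 -0.03  0.07] lin new [-0.01 -0.01  1.92] lin now [-0.02 -0.01  1.91] tcp goal [ 0.4915 -0.0165  0.129 ]
2074 ((516.8826293945312, 23.28432846069336), (115.33564758300781, 67.9866714477539), 37.93894958496094)
tool frame tab [[-0.09547949 -0.02664588  0.0979492 ]
 [-0.01854913 -0.0010887   0.09922018]
 [ 0.0115594   0.02399277  0.10211195]]
```

View pics/w2.png

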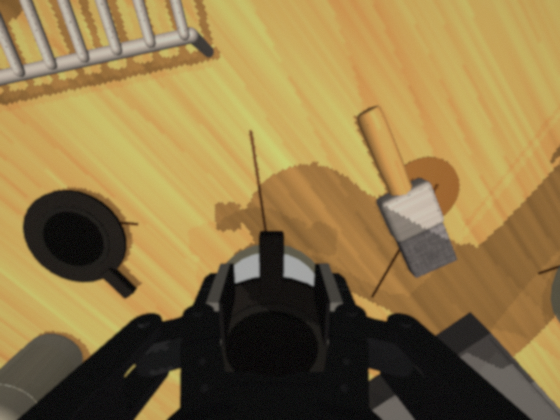

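The tab's end at (271,232) sits centred between the fingers, so I'll descend and grip.

```bash
python3 -m pendant '[{"linear":[0,0,0.96],"twist":[0,0,0.07],"hand":0.5},{"linear":[0,0,0.96],"twist":[0,0,0],"hand":0.5},{"linear":[0,0,0],"twist":[0,0,0],"hand":0.5},{"linear":[0,0,0],"twist":[0,0,0],"hand":0},{"linear":[0,0,0],"twist":[0,0,0],"hand":0},{"linear":[0,0,0],"twist":[0,0,0],"hand":0},{"linear":[0,0,0],"twist":[0,0,0],"hand":0},{"linear":[0,0,0],"twist":[0,0,0],"hand":0}]'
python3 -c "
from h import *
go([.4915,-.0165,.075],-130.5,0,.054)
print(robot.observe()['wrist_torque'])"
```

```text
clock: 6.95
position: [0.4929, -0.0164, 0.1329]
tcp_rot: [0.001, -0.419, 0.908, -0.001]
ft_force: [-0.7, -0.2, 6.7]
opening: 0.0151
grip_force: 61.2
twist [-0.02  0.02  0.  ] lin new [0.04 0.04 0.16] lin now [0.04 0.04 0.16] tcp goal [ 0.4915 -0.0165  0.129 ]
[0.2632114  0.46830043 0.05648427]
```

```bash
python3 -m pendant '[{"linear":[-0.18,0,-0.35],"twist":[0,0.7,0],"hand":0},{"linear":[-0.18,0,-0.35],"twist":[0,0.7,0],"hand":0},{"linear":[0,0,0],"twist":[0,0,0],"hand":0}]'
python3 - <<'E'
from h import *
s=robot.observe();print(s['wrist_torque'],s['ft_force'])
P,Q=pose();print(Q.apply([0,0,1]))
p,d,w=grab("scene","s3")
cv2.imwrite('pics/s3c.png',cv2.resize(p[140:290,180:380,::-1],(800,600),interpolation=cv2.INTER_CUBIC))
E
```

```text
clock: 7.32
position: [0.4992, -0.0085, 0.1488]
tcp_rot: [-0.063, -0.418, 0.906, -0.03]
ft_force: [0.8, 0.3, 1.7]
opening: 0.0144
grip_force: 60.7
[ 0.47660456 -0.77240877 -0.10562639] [0.75594946 0.26411367 1.74522848]
[-0.08913994 -0.10631124 -0.99032923]
```

View pics/s3c.png

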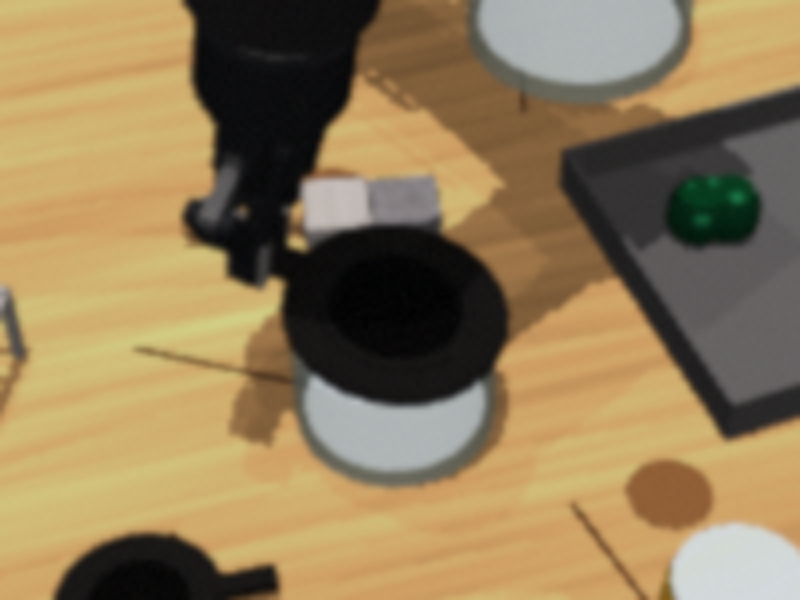

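The crop shows the lid tipping by its tab (left, 270,260), with its far edge still on the rim (around 450,390). I'll carry on tipping.

```bash
python3 -m pendant '[{"linear":[-0.18,0,-0.34],"twist":[0,0.7,0],"hand":0},{"linear":[-0.18,0,-0.34],"twist":[0,0.7,0],"hand":0},{"linear":[-0.18,0,-0.34],"twist":[0,0.7,0],"hand":0},{"linear":[0,0,0],"twist":[0,0,0],"hand":0},{"linear":[0,0,0],"twist":[0,0,0],"hand":0}]'
python3 - <<'E'
from h import *
s=robot.observe();print(s['wrist_torque'])
P,Q=pose();print(Q.apply([0,0,1]))
p,d,w=grab("scene","s4")
m=(p.max(2)<60)&(w[...,2]>.06)&(np.hypot(w[...,0]-.545,w[...,1]-.045)<.057)&(w[...,2]<.13)
L=w[m];c=np.median(L,0)
for _ in range(5):
    A=np.c_[L[:,:2],np.ones(len(L))];x=np.linalg.lstsq(A,L[:,2],rcond=None)[0];r=L[:,2]-A@x;L=L[abs(r)<max(.003,1.5*r.std())]
n=np.r_[-x[:2],1];n/=np.linalg.norm(n);print("tilt",np.degrees(np.arccos(n[2])),"az of normal",np.degrees(np.arctan2(n[1],n[0])))
h=np.array([.5412+.053*.649,.0415+.053*.76]);print("plane z at heel",x[:2]@h+x[2], "lid pts zmin",L[:,2].min())
cv2.imwrite('pics/s4c.png',cv2.resize(p[140:290,180:380,::-1],(800,600),interpolation=cv2.INTER_CUBIC))
E
```

```text
clock: 8.0
position: [0.5108, 0.0051, 0.1704]
tcp_rot: [-0.156, -0.412, 0.895, -0.072]
ft_force: [3.5, 3.7, 2.3]
opening: 0.0144
grip_force: 60.9
[ 1.96059646 -1.81543532 -0.00415972]
[-0.21987187 -0.25834723 -0.94069818]
tilt 18.404747297370314 az of normal 49.128381186351696
plane z at heel 0.07285527756404747 lid pts zmin 0.06855080421419812
```

The fit gives a tilt of about 19° with the heel still at rim height. Next I'll lift straight up and level it.

```bash
python3 -m pendant '[{"linear":[0.17,0,-0.47],"twist":[0,0,0],"hand":0},{"linear":[0.34,0,-0.94],"twist":[0,0,0],"hand":0},{"linear":[0.34,0,-0.94],"twist":[0,0,0],"hand":0},{"linear":[0.34,0,-0.94],"twist":[0,0,0],"hand":0},{"linear":[0.34,0,-0.94],"twist":[0,0,0],"hand":0},{"linear":[0,0,0],"twist":[0,-0.9,0],"hand":0},{"linear":[0,0,0],"twist":[0,-0.9,0],"hand":0},{"linear":[0,0,0],"twist":[0,-0.9,0],"hand":0},{"linear":[0,0,0],"twist":[0,-0.8,0],"hand":0},{"linear":[0,0,0],"twist":[0,0,0],"hand":0}]'
cat >> h.py <<'E'
def plane(w,m):
    L=w[m]
    for _ in range(6):
        A=np.c_[L[:,:2],np.ones(len(L))];x=np.linalg.lstsq(A,L[:,2],rcond=None)[0];r=L[:,2]-A@x;L=L[abs(r)<max(.003,1.5*r.std())]
    n=np.r_[-x[:2],1];n/=np.linalg.norm(n)
    print("n",len(L),"tilt",np.degrees(np.arccos(n[2])).round(1),"az",np.degrees(np.arctan2(n[1],n[0])).round(0),"mean",L.mean(0).round(4),"z",L[:,2].min().round(4),L[:,2].max().round(4));return L
E
python3 - <<'E'
from h import *
P,Q=pose();print(Q.as_matrix().round(3))
p,d,w=grab("scene","s5")
t=P+Q.apply([-.076,0,.054]);print("lid c expected",t)
plane(w,(p.max(2)<60)&(np.hypot(w[...,0]-t[0],w[...,1]-t[1])<.05)&(w[...,2]>t[2]-.04)&(w[...,2]<t[2]+.04))
# jar rim now
p,d,w=grab("top","t5")
cv2.imwrite('pics/s5c.png',np.vstack([cv2.resize(np.load('pics/s5.npz')['p'][110:290,180:420,::-1],(560,420)),]))
go([.5387+.09*.868-.101*.497,-.29-.09*.497-.101*.868,.16],-119.8,0,.054)
E
```

```text
clock: 9.3
position: [0.5094, 0.004, 0.2832]
tcp_rot: [-0.0, -0.418, 0.908, 0.0]
ft_force: [-0.3, -1.0, -0.3]
opening: 0.0143
grip_force: 60.3
[[-0.651 -0.759 -0.001]
 [-0.759  0.651 -0.   ]
 [ 0.001  0.    -1.   ]]
lid c expected [0.55885999 0.06169583 0.22912666]
n 1648 tilt 0.2 az -11.0 mean [0.5613 0.0609 0.2216] z 0.2184 0.2245
twist [ 0.01 -0.03 -1.87] lin new [ 13.7  -10.46   2.73] lin now [ 11.5  -12.83   2.76] tcp goal [ 0.5666 -0.4224  0.214 ]
```

View pics/s5c.png

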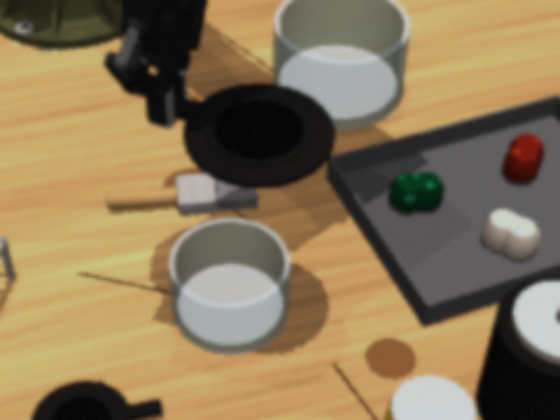

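The crop shows the lid held level at (258,130) and the open jar at (230,285) still upright. On to the rack.

```bash
python3 -m pendant '[{"linear":[0.4,-0.46,0],"twist":[0,0,0],"hand":0},{"linear":[0.82,-0.92,0],"twist":[0,0,0],"hand":0},{"linear":[0.82,-0.92,0],"twist":[0,0,0],"hand":0},{"linear":[0.82,-0.92,0],"twist":[0,0,0],"hand":0},{"linear":[0.82,-0.92,0],"twist":[0,0,0],"hand":0},{"linear":[0.82,-0.92,0],"twist":[0,0,0],"hand":0},{"linear":[0.82,-0.92,0],"twist":[0,0,0],"hand":0},{"linear":[0.82,-0.92,0],"twist":[0,0,0],"hand":0},{"linear":[0.82,-0.92,0],"twist":[0,0,0],"hand":0},{"linear":[0.82,-0.92,0],"twist":[0,0,0],"hand":0},{"linear":[0.82,-0.92,0],"twist":[0,0,0],"hand":0},{"linear":[0.82,-0.92,0],"twist":[0,0,0],"hand":0},{"linear":[0.82,-0.92,0],"twist":[0,0,0],"hand":0},{"linear":[0.82,-0.92,0],"twist":[0,0,0],"hand":0},{"linear":[0.4,-0.4,0],"twist":[0,0,0],"hand":0},{"linear":[0,0,0],"twist":[0,0,-0.93],"hand":0},{"linear":[0,0,0],"twist":[0,0,-0.93],"hand":0},{"linear":[0,0,0],"twist":[0,0,0],"hand":0},{"linear":[0,0,0],"twist":[0,0,0],"hand":0}]'
python3 - <<'E'
from h import *
P,Q=pose();print(Q.as_matrix().round(3));t=P+Q.apply([-.076,0,.0616]);print("lid c exp",t)
o=np.array([.5387,-.29]);u=np.array([[.868,-.497],[.497,.868]])
print("lid in rack",u@(t[:2]-o))
for n in("scene","top"):
    p,d,w=grab(n,n+"6")
    m=(p.max(2)<60)&(np.hypot(w[...,0]-t[0],w[...,1]-t[1])<.08)&(w[...,2]>t[2]-.03)&(w[...,2]<t[2]+.03)
    L=plane(w,m&(np.hypot(w[...,0]-t[0],w[...,1]-t[1])<.05))
    B=w[m&(abs(w[...,2]-t[2])<.005)];print(" lid in rack x,y range",np.percentile((B[:,:2]-o)@u.T,[1,99],axis=0).round(3).tolist())
    # orange cup
    q=p.astype(int);m=(q[...,0]>110)&(q[...,2]<60)&(q[...,1]<120)&(w[...,2]>.06)&(w[...,2]<.12)&(np.hypot(w[...,0]-.53,w[...,1]+.276)<.08)
    C=w[m];print(" cup",len(C),((C[:,:2]-o)@u.T).min(0),((C[:,:2]-o)@u.T).max(0),C[:,2].max())
    g=(p.min(2)>100)&(np.ptp(p.astype(int),axis=2)<30)&(abs(w[...,2]-.056)<.006)&(np.hypot(w[...,0]-.54,w[...,1]+.29)<.2)
    G=w[g];print(" rack pts",len(G),np.percentile((G[:,:2]-o)@u.T,[.5,99.5],axis=0).round(3).tolist(),G[:,2].max(),cv2.minAreaRect((G[:,:2]*1000).astype(np.float32)))
p=np.load('pics/scene6.npz')['p'];cv2.imwrite('pics/s6.png',cv2.resize(p[100:370,0:360,::-1],(800,600)))
E
```

```text
clock: 11.78
position: [0.5682, -0.4207, 0.2825]
tcp_rot: [-0.0, -0.501, 0.866, 0.0]
ft_force: [0.9, -0.3, -1.2]
opening: 0.0146
grip_force: 60.3
[[-0.499 -0.867 -0.001]
 [-0.867  0.499  0.   ]
 [ 0.     0.001 -1.   ]]
lid c exp [ 0.60606557 -0.35484367  0.22084425]
lid in rack [ 0.09070062 -0.02280362]
n 2518 tilt 0.2 az -20.0 mean [ 0.6087 -0.3551  0.221 ] z 0.2179 0.224
 lid in rack x,y range [[0.039, -0.083], [0.145, 0.036]]
 cup 400 [-0.03388675 -0.01344379] [0.01552241 0.0334301 ] 0.11053979446816187
 rack pts 2352 [[-0.149, -0.089], [0.175, 0.088]] 0.061562146644187354 ((549.554931640625, -297.4427795410156), (177.36343383789062, 328.5913391113281), 60.682464599609375)
n 105 tilt 3.8 az -61.0 mean [ 0.601  -0.3949  0.2206] z 0.2174 0.2237
 lid in rack x,y range [[0.071, -0.093], [0.133, -0.051]]Traceback (most recent call last):
  File "<stdin>", line 12, in <module>
    return umr_minimum(a, axis, None, out, keepdims, initial, where)
ValueError: zero-size array to reduction operation minimum which has no identity
```

```bash
python3 -m pendant '[{"linear":[0,0,1],"twist":[0,0,0],"hand":0},{"linear":[0,0,1],"twist":[0,0,0],"hand":0},{"linear":[0,0,1],"twist":[0,0,0],"hand":0},{"linear":[0,0,1],"twist":[0,0,0],"hand":0},{"linear":[0,0,0.8],"twist":[0,0,0],"hand":0},{"linear":[0,0,0.4],"twist":[0,0,0],"hand":0},{"linear":[0,0,0.2],"twist":[0,0,0],"hand":0},{"linear":[0,0,0.1],"twist":[0,0,0],"hand":0},{"linear":[0,0,0],"twist":[0,0,0],"hand":0}]'
python3 -c "
from h import *
print(robot.observe()['wrist_torque'])
p,d,w=grab('scene','s7')
P,Q=pose();t=P+Q.apply([-.076,0,.0616]);print(t)
plane(w,(p.max(2)<60)&(np.hypot(w[...,0]-t[0],w[...,1]-t[1])<.05)&(abs(w[...,2]-t[2])<.03))
cv2.imwrite('pics/s7.png',cv2.resize(p[100:370,0:360,::-1],(800,600)))"
```

```text
clock: 13.0
position: [0.5683, -0.421, 0.1459]
tcp_rot: [0.0, -0.501, 0.865, -0.0]
ft_force: [-0.1, 0.1, -1.2]
opening: 0.0147
grip_force: 60.3
[-0.03364025  0.05309511 -0.01742838]
[ 0.60625338 -0.35510405  0.08430645]
n 2077 tilt 0.3 az 17.0 mean [ 0.6086 -0.3556  0.0843] z 0.0812 0.0873
```

View pics/s7.png

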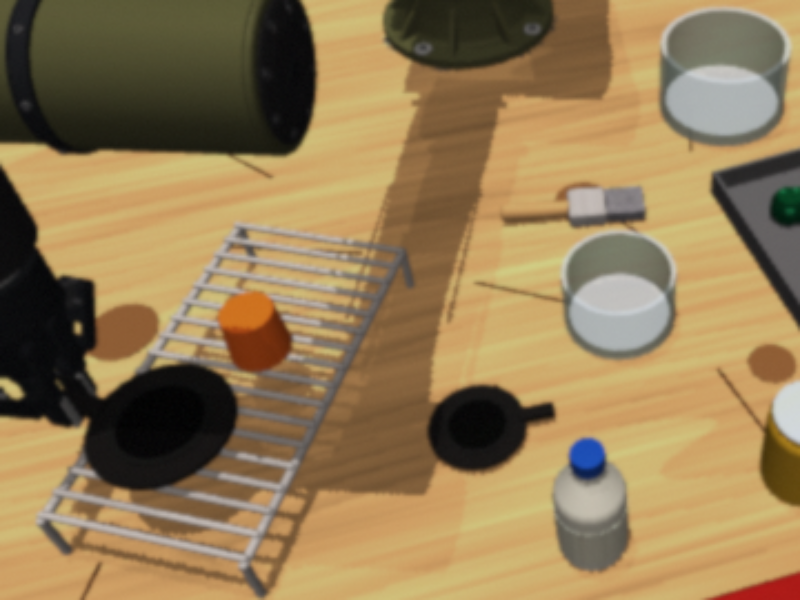

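The crop shows the lid at (160,425), level above the free end and clear of the cup at (255,330). I'll shift it 10 mm further from the cup and ease down.

```bash
python3 -m pendant '[{"linear":[0,-0.4,0],"twist":[0,0,0],"hand":0},{"linear":[0,0,0.2],"twist":[0,0,0],"hand":0},{"linear":[0,0,0.1],"twist":[0,0,0],"hand":0},{"linear":[0,0,0.06],"twist":[0,0,0],"hand":0},{"linear":[0,0,0.04],"twist":[0,0,0],"hand":0},{"linear":[0,0,0],"twist":[0,0,0],"hand":0}]'; python3 -m pendant '[{"linear":[0,0,0.04],"twist":[0,0,0],"hand":0},{"linear":[0,0,0],"twist":[0,0,0],"hand":0}]'
```

```text
clock: 13.8
position: [0.5768, -0.4259, 0.1355]
tcp_rot: [0.0, -0.501, 0.865, -0.0]
ft_force: [-0.7, 0.2, -0.0]
opening: 0.0147
grip_force: 60.4
clock: 14.05
position: [0.5769, -0.426, 0.135]
tcp_rot: [0.0, -0.501, 0.865, -0.0]
ft_force: [-1.7, 0.8, 2.7]
opening: 0.0149
grip_force: 60.8
```

Contact on the rods, so I'll release.

```bash
python3 -m pendant '[{"linear":[0,0,0.02],"twist":[0,0,0],"hand":0},{"linear":[0,0,0],"twist":[0,0,0],"hand":0.4},{"linear":[0,0,0],"twist":[0,0,0],"hand":0.4},{"linear":[0,0,0],"twist":[0,0,0],"hand":0.4},{"linear":[0,0,-0.3],"twist":[0,0,0],"hand":0.4},{"linear":[0,0,-0.6],"twist":[0,0,0],"hand":0.4},{"linear":[0,0,-1],"twist":[0,0,0],"hand":0.4},{"linear":[0,0,-1],"twist":[0,0,0],"hand":0.4},{"linear":[0,0,-1],"twist":[0,0,0],"hand":0.4},{"linear":[0,0,-1],"twist":[0,0,0],"hand":0.4},{"linear":[0,0,-1],"twist":[0,0,0],"hand":0.4}]'
python3 - <<'E'
from h import *
p,d,w=grab('scene','s8')
plane(w,(p.max(2)<60)&(np.hypot(w[...,0]-.614,w[...,1]+.36)<.05)&(abs(w[...,2]-.075)<.03))
# jar rim: bright/greenish points z~.066 near (.545,.045)
for n in("scene","top"):
    if n=="top":p,d,w=grab("top","t8")
    m=(abs(w[...,2]-.066)<.004)&(np.hypot(w[...,0]-.545,w[...,1]-.045)<.07)
    J=w[m]; c,r=circ(J); 
    for _ in range(5):
        e=abs(np.hypot(*(J[:,:2]-c).T)-r);J=J[e<max(.003,1.5*e.std())];c,r=circ(J)
    print(n,"jar",len(J),c,r)
    q=p.astype(int);g=(q[...,1]>q[...,0]+15)&(q[...,1]>q[...,2]+8)&(d>0)&(np.hypot(w[...,0]-.47,w[...,1]-.25)<.05)
    N=w[g];print("nod",len(N),N[:,2].max(),cv2.minAreaRect((N[:,:2]*1000).astype(np.float32)))
    N=N[N[:,2]>.018];x=N[:,:2]-N[:,:2].mean(0);e,v=np.linalg.eigh(x.T@x);print("  upper",N.mean(0),"axis deg",np.degrees(np.arctan2(v[1,1],v[0,1])))
cv2.imwrite('pics/s8.png',np.hstack([cv2.resize(np.load('pics/s8.npz')['p'][100:370,0:360,::-1],(400,300)),cv2.resize(np.load('pics/t8.npz')['p'][170:290,110:270,::-1],(400,300))]))
go([.468,.2542,.15],-130,0,.054)
E
```

```text
clock: 15.42
position: [0.5767, -0.4259, 0.2837]
tcp_rot: [0.0, -0.501, 0.865, -0.001]
ft_force: [0.5, -0.4, 0.9]
opening: 0.0342
grip_force: 0.0
n 2078 tilt 0.2 az -134.0 mean [ 0.6163 -0.3598  0.0741] z 0.0711 0.0771
scene jar 329 [0.54689341 0.04214909] 0.05033766714492971
nod 307 0.0361775694494646 ((466.3279724121094, 260.6294250488281), (47.46950912475586, 62.43727111816406), 59.25141143798828)
  upper [0.47879244 0.25279822 0.02965708] axis deg 77.71699719254245
top jar 234 [0.54305067 0.04225761] 0.050241708902855176
nod 228 0.03921381976137672 ((470.416015625, 258.50341796875), (57.632816314697266, 33.2431640625), 82.35501098632812)
  upper [0.46887197 0.25453645 0.03290877] axis deg 80.80968110488726
twist [-0.08  0.    1.77] lin new [-18.05  20.85   3.32] lin now [-21.44  17.37   3.17] tcp goal [0.468  0.2542 0.204 ]
```

View pics/s8.png

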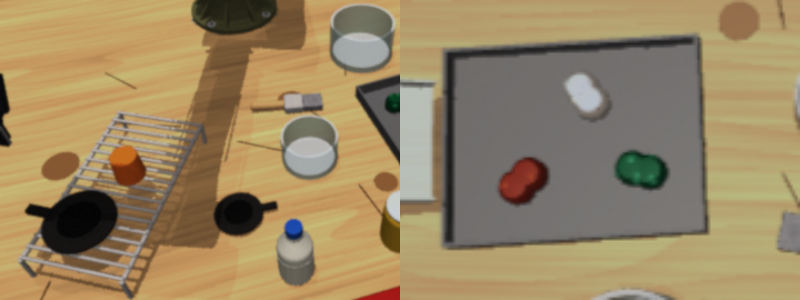

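The left crop shows the lid flat at (78,220) on the rack's free end, clear of the cup. The right crop shows the nodule at (641,170), long axis nearly along world y, far from the other stones. Moving to it.

```bash
python3 -m pendant '[{"linear":[-1,0.8,0.1],"twist":[0,0,0],"hand":0.4},{"linear":[-1,0.8,0.1],"twist":[0,0,0],"hand":0.4},{"linear":[-1,0.8,0.1],"twist":[0,0,0],"hand":0.4},{"linear":[-1,0.8,0.1],"twist":[0,0,0],"hand":0.4},{"linear":[-1,0.8,0.1],"twist":[0,0,0],"hand":0.4},{"linear":[-1,0.8,0.1],"twist":[0,0,0],"hand":0.4},{"linear":[-1,0.8,0.1],"twist":[0,0,0],"hand":0.4},{"linear":[-1,0.8,0.1],"twist":[0,0,0],"hand":0.4},{"linear":[-1,0.8,0.1],"twist":[0,0,0],"hand":0.4},{"linear":[-1,0.8,0.1],"twist":[0,0,0],"hand":0.4},{"linear":[-1,0.8,0.1],"twist":[0,0,0],"hand":0.4},{"linear":[-1,0.8,0.1],"twist":[0,0,0],"hand":0.4},{"linear":[-1,0.8,0.1],"twist":[0,0,0],"hand":0.4},{"linear":[-1,0.8,0.1],"twist":[0,0,0],"hand":0.4},{"linear":[-1,0.8,0.1],"twist":[0,0,0],"hand":0.4},{"linear":[-1,0.8,0.1],"twist":[0,0,0],"hand":0.4},{"linear":[-1,0.8,0.1],"twist":[0,0,0],"hand":0.4},{"linear":[-1,0.8,0.1],"twist":[0,0,0],"hand":0.4},{"linear":[-1,0.8,0.1],"twist":[0,0,0],"hand":0.4},{"linear":[-1,0.8,0.1],"twist":[0,0,0],"hand":0.4}]' >/dev/null
python3 -m pendant '[{"linear":[-0.75,0.67,0],"twist":[0,0,0],"hand":0.8},{"linear":[-0.75,0.67,0],"twist":[0,0,0],"hand":0.8},{"linear":[0,0,0],"twist":[0,0,-0.88],"hand":0.8},{"linear":[0,0,0],"twist":[0,0,-0.88],"hand":0.8},{"linear":[0,0,0],"twist":[0,0,-0.88],"hand":0.8},{"linear":[0,0,0],"twist":[0,0,-0.88],"hand":0.8},{"linear":[0,0,0],"twist":[0,0,0],"hand":0.8},{"linear":[0,0,0],"twist":[0,0,0],"hand":0.8}]'
python3 - <<'E'
from h import *
p,d,w=grab("wrist","w9")
q=p.astype(int);g=(q[...,1]>q[...,0]+15)&(q[...,1]>q[...,2]+8)&(d>0)&(np.hypot(w[...,0]-.47,w[...,1]-.255)<.05)
N=w[g];print("nod",len(N),N[:,2].min(),N[:,2].max(),cv2.minAreaRect((N[:,:2]*1000).astype(np.float32)))
for z in(.012,.02):
    M=N[N[:,2]>z];r=cv2.minAreaRect((M[:,:2]*1000).astype(np.float32));print(z,len(M),r)
go([r[0][0]/1000,r[0][1]/1000,.082],-100,0)
E
```

```text
clock: 19.02
position: [0.4684, 0.2561, 0.2314]
tcp_rot: [0.0, -0.644, 0.765, -0.0]
ft_force: [0.2, -0.5, 0.7]
opening: 0.0683
grip_force: 0.0
nod 1583 0.0038128734722514546 0.037068377507365635 ((471.788330078125, 254.09210205078125), (49.77729415893555, 34.82948684692383), 78.03333282470703)
0.012 1581 ((471.15118408203125, 254.22715759277344), (49.77729415893555, 33.526939392089844), 78.03333282470703)
0.02 1555 ((471.15118408203125, 254.22715759277344), (49.77729415893555, 33.526939392089844), 78.03333282470703)
twist [-0.    0.    0.04] lin new [ 0.05 -0.12  5.97] lin now [ 0.06 -0.12  5.97] tcp goal [0.4712 0.2542 0.082 ]
```

View pics/w9.png

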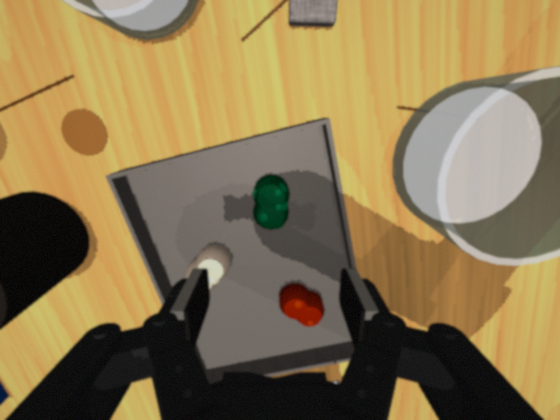

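The nodule at (271,202) is centred on the jaws and lined up, so I'll descend and grip it.

```bash
python3 -m pendant '[{"linear":[0.05,-0.12,1],"twist":[0,0,0],"hand":0.8},{"linear":[0,0,1],"twist":[0,0,0],"hand":0.8},{"linear":[0,0,1],"twist":[0,0,0],"hand":0.8},{"linear":[0,0,1],"twist":[0,0,0],"hand":0.8},{"linear":[0,0,1],"twist":[0,0,0],"hand":0.8},{"linear":[0,0,0.6],"twist":[0,0,0],"hand":0.8},{"linear":[0,0,0.37],"twist":[0,0,0],"hand":0.8},{"linear":[0,0,0],"twist":[0,0,0],"hand":0.8},{"linear":[0,0,0],"twist":[0,0,0],"hand":0},{"linear":[0,0,0],"twist":[0,0,0],"hand":0},{"linear":[0,0,0],"twist":[0,0,0],"hand":0},{"linear":[0,0,0],"twist":[0,0,0],"hand":0},{"linear":[0,0,0],"twist":[0,0,0],"hand":0}]'
```

```text
clock: 20.7
position: [0.4717, 0.2548, 0.0832]
tcp_rot: [0.001, -0.645, 0.764, -0.0]
ft_force: [-0.5, -0.7, 5.0]
opening: 0.0339
grip_force: 60.3
```

```bash
python3 -m pendant '[{"linear":[0,0,-0.5],"twist":[0,0,0],"hand":0},{"linear":[0,0,-1],"twist":[0,0,0],"hand":0},{"linear":[0,0,-1],"twist":[0,0,0],"hand":0},{"linear":[0,0,-1],"twist":[0,0,0],"hand":0},{"linear":[0,0,-1],"twist":[0,0,0],"hand":0},{"linear":[0,0,-1],"twist":[0,0,0],"hand":0},{"linear":[0,0,0],"twist":[0,0,0],"hand":0}]'
python3 -c "
from h import *
go([.545,.0422,.0872],-100)"
```

```text
clock: 21.58
position: [0.4716, 0.2548, 0.2219]
tcp_rot: [0.002, -0.645, 0.764, 0.0]
ft_force: [-0.5, 0.4, -1.1]
opening: 0.034
grip_force: 60.0
twist [-0.02  0.03  0.06] lin new [ 7.87 -4.37  5.39] lin now [ 7.91 -4.31  5.37] tcp goal [0.545  0.0422 0.0872]
```

```bash
python3 -m pendant '[{"linear":[0.4,-0.22,0],"twist":[0,0,0],"hand":0},{"linear":[0.8,-0.44,0],"twist":[0,0,0],"hand":0},{"linear":[0.8,-0.44,0],"twist":[0,0,0],"hand":0},{"linear":[0.8,-0.44,0],"twist":[0,0,0],"hand":0},{"linear":[0.8,-0.44,0],"twist":[0,0,0],"hand":0},{"linear":[0.8,-0.44,0],"twist":[0,0,0],"hand":0},{"linear":[0.8,-0.44,0],"twist":[0,0,0],"hand":0},{"linear":[0.8,-0.44,0],"twist":[0,0,0],"hand":0},{"linear":[0.8,-0.44,0],"twist":[0,0,0],"hand":0},{"linear":[0.8,-0.44,0],"twist":[0,0,0],"hand":0},{"linear":[0.3,-0.13,0],"twist":[0,0,0],"hand":0},{"linear":[0,0,0],"twist":[0,0,0],"hand":0},{"linear":[0,0,0],"twist":[0,0,0],"hand":0}]'
python3 - <<'E'
from h import *
for n in("wrist","scene"):
    p,d,w=grab(n,n[0]+"10")
    m=(abs(w[...,2]-.066)<.003)&(np.hypot(w[...,0]-.545,w[...,1]-.042)<.065)
    J=w[m];c,r=circ(J)
    for _ in range(6):
        e=abs(np.hypot(*(J[:,:2]-c).T)-r);J=J[e<max(.003,1.5*e.std())];c,r=circ(J)
    print(n,"jar",len(J),c,r)
go([.545,.0422,.0872],-100)
p=np.load('pics/s10.npz')['p'];cv2.imwrite('pics/a10.png',np.hstack([cv2.resize(p[140:290,180:380,::-1],(400,300)),cv2.resize(np.load('pics/w10.npz')['p'][:,:,::-1],(400,300))]))
E
```

```text
clock: 23.2
position: [0.5439, 0.0419, 0.2191]
tcp_rot: [-0.0, -0.645, 0.764, 0.0]
ft_force: [-0.1, 1.0, -0.2]
opening: 0.0337
grip_force: 60.0
wrist jar 1922 [0.54367855 0.04200826] 0.04985161483655345
scene jar 277 [0.54668305 0.0423037 ] 0.0503487054687415
twist [ 0.   -0.    0.06] lin new [-0.01 -0.04  5.28] lin now [-0.01 -0.04  5.28] tcp goal [0.545  0.0422 0.0872]
```

View pics/a10.png

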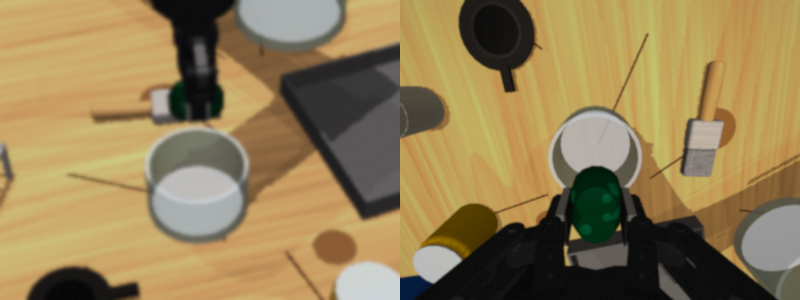

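The nodule is held above the open jar (mouth at (197,165) left, (597,150) right), and its xy is within 2 mm of the jar's axis. Lowering.

```bash
python3 -m pendant '[{"linear":[0.02,0,0.8],"twist":[0,0,0],"hand":0},{"linear":[0,0,0.8],"twist":[0,0,0],"hand":0},{"linear":[0,0,0.8],"twist":[0,0,0],"hand":0},{"linear":[0,0,0.8],"twist":[0,0,0],"hand":0},{"linear":[0,0,0.8],"twist":[0,0,0],"hand":0},{"linear":[0,0,0.5],"twist":[0,0,0],"hand":0},{"linear":[0,0,0.3],"twist":[0,0,0],"hand":0},{"linear":[0,0,0.2],"twist":[0,0,0],"hand":0},{"linear":[0,0,0],"twist":[0,0,0],"hand":0}]'
python3 -m pendant '[{"linear":[0,0,0.1],"twist":[0,0,0],"hand":0},{"linear":[0,0,0.06],"twist":[0,0,0],"hand":0},{"linear":[0,0,0],"twist":[0,0,0],"hand":0}]'
```

```text
clock: 24.42
position: [0.5441, 0.0411, 0.0944]
tcp_rot: [0.0, -0.645, 0.764, -0.0]
ft_force: [-0.3, -0.4, -0.8]
opening: 0.0337
grip_force: 60.0
clock: 24.8
position: [0.5447, 0.0412, 0.0919]
tcp_rot: [0.001, -0.645, 0.764, -0.001]
ft_force: [-1.6, -0.1, 5.5]
opening: 0.0339
grip_force: 59.7
```

```bash
python3 - <<'E'
from h import *
print(robot.observe()['wrist_torque'],robot.observe()['ft_force'])
p,d,w=grab("scene","s11");q=p.astype(int)
g=(q[...,1]>q[...,0]+12)&(q[...,1]>q[...,2]+5)&(d>0)&(np.hypot(w[...,0]-.545,w[...,1]-.042)<.06)
print(g.sum(),np.percentile(w[g][:,2],[5,50,95]) if g.any() else 0)
a=cv2.resize(p[130:260,190:360,::-1],(400,306))
p,d,w=grab("wrist","w11");cv2.imwrite('pics/a11.png',np.hstack([a,cv2.resize(p[:,:,::-1],(400,306))]))
E
python3 -m pendant '[{"linear":[0,0,0.05],"twist":[0,0,0],"hand":0},{"linear":[0,0,0],"twist":[0,0,0],"hand":0}]'
```

```text
[ 0.05803641  0.56479568 -0.05694575] [-1.62527827 -0.0588337   5.48126625]
92 [0.03222399 0.04011699 0.06140952]
clock: 25.15
position: [0.5452, 0.0412, 0.0917]
tcp_rot: [0.001, -0.645, 0.764, -0.001]
ft_force: [-2.3, -0.4, 9.8]
opening: 0.034
grip_force: 61.1
```

View pics/a11.png

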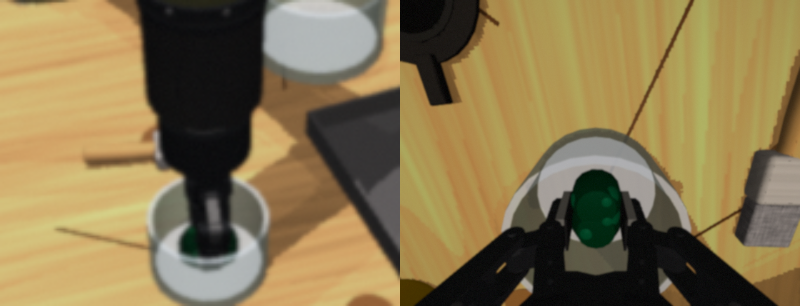

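Left crop: the fingers are inside the jar with the nodule on its floor (green at 40 mm height, as expected). I'll ease off, open a little and withdraw.

```bash
python3 -m pendant '[{"linear":[0,0,-0.06],"twist":[0,0,0],"hand":0},{"linear":[0,0,0],"twist":[0,0,0],"hand":0.52},{"linear":[0,0,0],"twist":[0,0,0],"hand":0.52},{"linear":[0,0,0],"twist":[0,0,0],"hand":0.52},{"linear":[0,0,-0.2],"twist":[0,0,0],"hand":0.52},{"linear":[0,0,-0.4],"twist":[0,0,0],"hand":0.52},{"linear":[0,0,-0.7],"twist":[0,0,0],"hand":0.52},{"linear":[0,0,-1],"twist":[0,0,0],"hand":0.52},{"linear":[0,0,-1],"twist":[0,0,0],"hand":0.52},{"linear":[0,0,-1],"twist":[0,0,0],"hand":0.52},{"linear":[0,0,-1],"twist":[0,0,0],"hand":0.52},{"linear":[0,0,-1],"twist":[0,0,0],"hand":0.52},{"linear":[0,0,0],"twist":[0,0,0],"hand":0.52}]'
python3 - <<'E'
from h import *
p,d,w=grab("scene","s12");q=p.astype(int)
g=(q[...,1]>q[...,0]+12)&(q[...,1]>q[...,2]+5)&(d>0)&(np.hypot(w[...,0]-.545,w[...,1]-.042)<.06)
print(g.sum(),w[g].mean(0),np.percentile(w[g][:,2],[5,50,95]))
m=(abs(w[...,2]-.066)<.003)&(np.hypot(w[...,0]-.545,w[...,1]-.042)<.065)
J=w[m];c,r=circ(J)
for _ in range(6):
    e=abs(np.hypot(*(J[:,:2]-c).T)-r);J=J[e<max(.003,1.5*e.std())];c,r=circ(J)
print("jar",len(J),c,r)
plane(w,(p.max(2)<60)&(np.hypot(w[...,0]-.614,w[...,1]+.36)<.05)&(abs(w[...,2]-.075)<.03))
cv2.imwrite('pics/s12.png',cv2.resize(p[:,:,::-1],(800,600)))
E
```

```text
clock: 26.78
position: [0.5448, 0.0412, 0.2517]
tcp_rot: [0.002, -0.645, 0.764, -0.001]
ft_force: [-0.3, -0.1, -0.1]
opening: 0.0439
grip_force: 0.0
274 [0.55377273 0.04098846 0.03714711] [0.02955933 0.03651356 0.05804862]
jar 283 [0.54678019 0.04219628] 0.05036489644702652
n 2091 tilt 0.2 az -115.0 mean [ 0.6164 -0.3602  0.0742] z 0.0712 0.0771
```

View pics/s12.png

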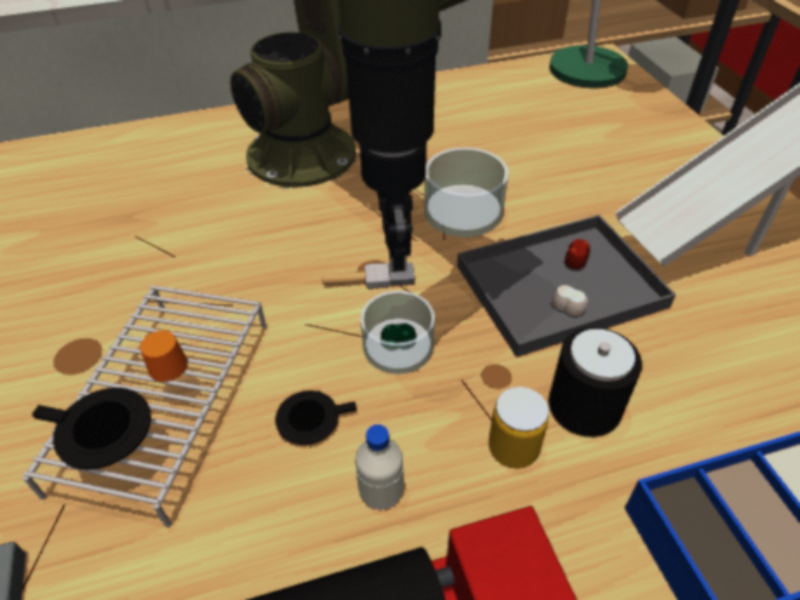

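The picture shows the nodule lying in the jar at (398,335), the lid flat on the rack at (103,425), and everything else where it was. Handing in.

```bash
python3 -c "
from cell import robot
print(robot.finish_job())"
```

```text
the job is handed in; nothing more can be done
None
```

The job is handed in at about 27 s: the lid lies flat, plug side down, on the rack's free end, and the nodule is on the floor of the upright jar. The gripper is clear of everything, and the last picture shows nothing else disturbed.

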